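# Turn a back-to-front run of record books round

### The job

The four record books standing on the tray are in back-to-front order. Move them into the empty wooden rack beyond it (seen from the robot) in reverse order: the leftmost book of the tray goes into the rack's rightmost slot, the next into the slot beside it, and so on, one book to each slot. Set each one down (do not drop it or let any fall over), standing upright on the rack's board and about midway along its slot.

Things in the scene. Friction and masses are not known exactly. Their poses are not given: they have to be found in the camera images.
- tall_volume: the tallest and thinnest book: a small rigid hardback record book in grey cloth with a brown spine, loose, standing upright in stand_a; 88 mm wide (its x, spine at -x), 24 mm thick (its y), 122 mm high (its z), about 0.23 kg, give or take a third. Origin at the centre of its underside. Grip it across its thickness near the top, from above. Which way the spine faces in the rack does not matter.
- broad_volume: the broadest and thickest book: a small rigid hardback record book in grey cloth with a brown spine, loose, standing upright in stand_b; 108 mm wide (its x, spine at -x), 30 mm thick (its y), 116 mm high (its z), about 0.34 kg, give or take a third. Origin at the centre of its underside. Grip it across its thickness near the top, from above. Which way the spine faces in the rack does not matter.
- narrow_volume: the narrowest book: a small rigid hardback record book in grey cloth with a brown spine, loose, standing upright in stand_c; 64 mm wide (its x, spine at -x), 26 mm thick (its y), 111 mm high (its z), about 0.17 kg, give or take a third. Origin at the centre of its underside. Grip it across its thickness near the top, from above. Which way the spine faces in the rack does not matter.
- low_volume: the lowest book: a small rigid hardback record book in grey cloth with a brown spine, loose, standing upright in stand_d; 76 mm wide (its x, spine at -x), 28 mm thick (its y), 106 mm high (its z), about 0.20 kg, give or take a third. Origin at the centre of its underside. Grip it across its thickness near the top, from above. Which way the spine faces in the rack does not matter.
- stand_a: one of four identical fixed steel book stands on the tray; holds the tall volume at the start and shows afterwards where it came from. U-shaped channel 90 mm long (x), 52 wide (y), 40 high, sheet 3 mm, inside width 46 (the book may be 5 mm off centre and a few degrees askew). Origin: centre of its underside, the book's underside 3 mm higher. The four are shuffled at each start.
- stand_b: one of four identical fixed steel book stands on the tray; holds the broad volume at the start and shows afterwards where it came from. U-shaped channel 90 mm long (x), 52 wide (y), 40 high, sheet 3 mm, inside width 46 (the book may be 5 mm off centre and a few degrees askew). Origin: centre of its underside, the book's underside 3 mm higher. The four are shuffled at each start.
- stand_c: one of four identical fixed steel book stands on the tray; holds the narrow volume at the start and shows afterwards where it came from. U-shaped channel 90 mm long (x), 52 wide (y), 40 high, sheet 3 mm, inside width 46 (the book may be 5 mm off centre and a few degrees askew). Origin: centre of its underside, the book's underside 3 mm higher. The four are shuffled at each start.
- stand_d: one of four identical fixed steel book stands on the tray; holds the low volume at the start and shows afterwards where it came from. U-shaped channel 90 mm long (x), 52 wide (y), 40 high, sheet 3 mm, inside width 46 (the book may be 5 mm off centre and a few degrees askew). Origin: centre of its underside, the book's underside 3 mm higher. The four are shuffled at each start.
- tray: fixed plywood board under the four stands, on the robot's side of the work: 130 mm (x) by 376 mm (y), 8 mm thick. Origin at the centre of its underside, y along the row to the robot's left. The stands are centred on it at y = +135, +45, -45 and -135 mm, their undersides 8 mm above its origin, their axes parallel to its own.
- rack: fixed empty wooden rack beyond the tray: board 140 mm (x) by 376 (y), 12 thick, with four slots at y = +135, +45, -45, -135 mm, x = 0, open in x. Each slot is the 46 mm gap between solid light wooden blocks 100 long (x), tops 47 mm above the rack's underside. Books stand on the board, 12 mm above the origin, which is the centre of the underside; y points along the row to the robot's left.
Mind the look-alikes: they are no part of the job. What is shaped like the low_volume but purple or yellow is not meant. What is shaped like the tall_volume but purple is not meant.

How it is judged:
At the end, for the whole second after the job is handed in: Each book is in the rack slot mirroring its stand (leftmost to rightmost and so on): origin within 15 mm of the slot centre across the row, 22 mm along the slot, underside on the board (7 to 18 mm above the rack origin), upright within 0.12 rad, at rest (below 0.05 m/s, 1 rad/s) (((y of stand_a in the frame of tray between 0.105 and 0.165 m and y of tall_volume in the frame of rack between -0.15 and -0.12 m) or (y of stand_a in the frame of tray between 0.015 and 0.075 m and y of tall_volume in the frame of rack between -0.06 and -0.03 m) or (y of stand_a in the frame of tray between -0.075 and -0.015 m and y of tall_volume in the frame of rack between 0.03 and 0.06 m) or (y of stand_a in the frame of tray between -0.165 and -0.105 m and y of tall_volume in the frame of rack between 0.12 and 0.15 m)) and x of tall_volume in the frame of rack between -0.022 and 0.022 m and z of tall_volume in the frame of rack between 0.007 and 0.018 m and angle between each of tall_volume, broad_volume, narrow_volume, low_volume's own z axis and vertical below 0.12 rad and linear speed of each of tall_volume, broad_volume, narrow_volume, low_volume below 0.05 m/s and angular speed of each of tall_volume, broad_volume, narrow_volume, low_volume below 1 rad/s and ((y of stand_b in the frame of tray between 0.105 and 0.165 m and y of broad_volume in the frame of rack between -0.15 and -0.12 m) or (y of stand_b in the frame of tray between 0.015 and 0.075 m and y of broad_volume in the frame of rack between -0.06 and -0.03 m) or (y of stand_b in the frame of tray between -0.075 and -0.015 m and y of broad_volume in the frame of rack between 0.03 and 0.06 m) or (y of stand_b in the frame of tray between -0.165 and -0.105 m and y of broad_volume in the frame of rack between 0.12 and 0.15 m)) and x of broad_volume in the frame of rack between -0.022 and 0.022 m and z of broad_volume in the frame of rack between 0.007 and 0.018 m and ((y of stand_c in the frame of tray between 0.105 and 0.165 m and y of narrow_volume in the frame of rack between -0.15 and -0.12 m) or (y of stand_c in the frame of tray between 0.015 and 0.075 m and y of narrow_volume in the frame of rack between -0.06 and -0.03 m) or (y of stand_c in the frame of tray between -0.075 and -0.015 m and y of narrow_volume in the frame of rack between 0.03 and 0.06 m) or (y of stand_c in the frame of tray between -0.165 and -0.105 m and y of narrow_volume in the frame of rack between 0.12 and 0.15 m)) and x of narrow_volume in the frame of rack between -0.022 and 0.022 m and z of narrow_volume in the frame of rack between 0.007 and 0.018 m and ((y of stand_d in the frame of tray between 0.105 and 0.165 m and y of low_volume in the frame of rack between -0.15 and -0.12 m) or (y of stand_d in the frame of tray between 0.015 and 0.075 m and y of low_volume in the frame of rack between -0.06 and -0.03 m) or (y of stand_d in the frame of tray between -0.075 and -0.015 m and y of low_volume in the frame of rack between 0.03 and 0.06 m) or (y of stand_d in the frame of tray between -0.165 and -0.105 m and y of low_volume in the frame of rack between 0.12 and 0.15 m)) and x of low_volume in the frame of rack between -0.022 and 0.022 m and z of low_volume in the frame of rack between 0.007 and 0.018 m); the robot touches nothing.
It fails at once if a book is dropped (falls freely more than about 3 cm) ((linear speed of tall_volume above 0.8 m/s and contact force between the fingers and tall_volume below 0.05 N) or (linear speed of broad_volume above 0.8 m/s and contact force between the fingers and broad_volume below 0.05 N) or (linear speed of narrow_volume above 0.8 m/s and contact force between the fingers and narrow_volume below 0.05 N) or (linear speed of low_volume above 0.8 m/s and contact force between the fingers and low_volume below 0.05 N)).
It fails at once if a book falls over (angle between any of tall_volume, broad_volume, narrow_volume, low_volume's own z axis and vertical above 0.9 rad).
It also fails if it takes over 104 s, if anything falls off the work surface, if the arm or the gripper's body presses on something with over 40 N, if the wrist force passes 120 N, or if a joint passes its speed limit or range.

### The arm

A 6-joint arm with a two-finger parallel gripper is mounted at the origin on the work surface. World frame = base frame: x ahead of the robot, y to its left, z up, the work surface at z = 0. Lengths are in m, angles in rad, forces in N, time in s.
With the tool pointing down it reaches from about 0.35 to 0.85 m from the base axis. Payload 8.1 kg.
Tool frame: the origin (TCP) lies between the finger pads; the fingertips stand 14 mm ahead of it and the grasp point (between the pads) lies 5 mm behind it; z points along the fingers, y is the line along which they close (so a half turn about z gives the same grasp; the last joint's range is limited). The gripper opens to 93 mm and grips with 3 to 60 N. Pads are 15 mm wide; open, the fingers measure 128 mm over their backs; the gripper's body (75 mm by 188 mm) begins 65 mm behind the grasp point.
Start: joints at [-1.429, 0.13, 1.488, -0, 1.523, -0.085], TCP at [0.135, -0.585, 0.233] pointing down, gripper open.
Joint ranges: [-2.96, 2.96], [-0.89, 2.26], [0.02, 2.5], [-1.34, 4.48], [0, 2.73], [-2.66, 2.66]. Speed limits (rad/s): [2.39, 2.39, 2.79, 3.14, 3.14, 3.14].

### API

Orientations are given as a rotation vector (axis times angle).
In Python, from plant import robot gives the robot as it stands.
- The arm moves only by the tool arm_command, never from a script. Its argument "targets" is a list of rows, each an object of numbers: "x", "y", "z": the shift along the world's x, y, z in units of 500 mm (1.0 is 500 mm); "rx", "ry", "rz": the turn, a rotation vector about the world's x, y, z in units of 2 rad (1.0 is 2 rad); "claw": the closure in counts, from 0 (fully open) to 255 (shut). In form: [{"x": .., "y": .., "z": .., "rx": .., "ry": .., "rz": .., "claw": ..}, ...]. A call has 1 to 10 rows; each row is the pose to reach, as a shift and turn from the pose commanded when the call began; what a row does not reach only later rows make up. A row lasts 1/12 s, in which the tool goes at most 41.7 mm and 7.16 degrees, less where a joint would pass 70% of its speed; a pose out of reach is approached as far as the arm can. A call with a number of a shift or a turn outside -1 to 1 is refused whole. A call with a gripper value outside its range is refused whole. The fingers move at their own pace and stop on an object; "squeeze" is the grip in N (left out, the last holds). Time passes only in rows, so rows that repeat a pose let the fingers close. It gives the time, the measured TCP pose, the force, the opening and the grip force at its end, in the units of the state.
- robot.read_state(): the state, without advancing time (a new reading comes with each control period).
- robot.read_camera(name): name is "side" or "top" or "wrist"; returns (picture, depth): 420x560x3 uint8, red, green, blue; 420x560 float32, m along the optical axis (not along the pixel's ray), 0 where there is no reading.
- robot.get_calibration(name): a dict with "intrinsics" (3x3 intrinsics, pixels), "origin" and "orientation" of the camera in the world. Camera axes: x right, y up, looking along -z (the intrinsics and any distortion apply to the point x, -y, -z); pixel columns grow to the right and rows downward; lengths in m; the calibration is good to about 2 mm. A picture is of the moment at which its call begins: read the wrist's pose just before it. get_calibration takes no time and is no camera call; for the wrist camera it gives the pose at the moment of the call.
- robot.close_job(): hands the job in; it is judged then, once.
The state is a dict: "t": time; "q": joint angles; "dq": joint speeds; "joint_torque": joint torques, N m; "tool_pos": TCP position; "orientation": TCP orientation; "force": force on the tool from outside, world axes, zero at the start; "wrist_torque": the same for the moment, N m; "opening": finger opening in m; "gripper_force": force on a finger pad.
Only numpy, scipy, OpenCV 4.12 (cv2) and the standard library are available. Lean on these libraries where they do the work, as an engineer would, in place of code of your own. Each camera call takes 0.05 s, during which the arm holds its last target. There are 200 camera calls.

## Working session

There is one attempt and no reset: what is moved stays moved. The work goes in short steps, Python scripts to look and compute and a tool call to move; the robot and the scene stay as the last step left them, time stands still between calls to the robot, and variables do not carry over. Pictures are saved under pics/ and viewed, at most 14 in all, crops included, and the job is handed in when it is done.

Besides the shell and the picture viewer there is one more tool, called after ">>>" in YAML: its name, and indented under it one key for each argument. arm_command: Moves the arm, as the interface text tells. Shifts and turns lie within -1 to 1; 1 stands for 500 mm of shift or 2 rad of turn. Its arguments: {"type":"object","properties":{"targets":{"type":"array","items":{"type":"object","properties":{"x":{"type":"number","minimum":-1,"maximum":1},"y":{"type":"number","minimum":-1,"maximum":1},"z":{"type":"number","minimum":-1,"maximum":1},"rx":{"type":"number","minimum":-1,"maximum":1},"ry":{"type":"number","minimum":-1,"maximum":1},"rz":{"type":"number","minimum":-1,"maximum":1},"claw":{"type":"number"}}}},"squeeze":{"type":"number"}},"required":["targets"]}

```bash
mkdir -p pics; cat > h.py <<'E'
import numpy as np, cv2
from plant import robot
from scipy.spatial.transform import Rotation as R
def snap(n,f):
    c=robot.get_calibration(n); im,d=robot.read_camera(n)
    cv2.imwrite(f'pics/{f}.png',im[...,::-1]); np.savez(f'{f}.npz',im=im,d=d,K=c['intrinsics'],o=c['origin'],R=rot(c['orientation']))
    return im,d,c
def rot(o):
    o=np.array(o,float)
    return o if o.shape==(3,3) else R.from_rotvec(o).as_matrix() if o.size==3 else R.from_quat(o).as_matrix()
def cloud(f):
    z=np.load(f'{f}.npz'); d=z['d'];K=z['K']
    v,u=np.mgrid[:d.shape[0],:d.shape[1]]
    p=np.stack([(u-K[0,2])/K[0,0]*d,-(v-K[1,2])/K[1,1]*d,-d],-1)
    P=p@z['R'].T+z['o']; P[d==0]=np.nan
    return P,z['im']
E
python3 - <<'E'
from h import *
print(robot.read_state())
for n in('top','side'):
    im,d,c=snap(n,n+'0'); print(n,c,(d==0).mean())
E
```

```text
{'t': 0.0, 'q': array([-1.42937663e+00,  1.31201356e-01,  1.48928972e+00, -3.28462753e-05,
        1.52298657e+00, -8.53921399e-02]), 'dq': array([-0.00073749, -0.00091211,  0.0015025 , -0.00160482, -0.0005926 ,
        0.00253369]), 'joint_torque': array([-1.14041401e-05, -5.59847867e+01, -4.91753519e+01,  7.68774748e-02,
        3.60213860e-02, -1.35950499e-04]), 'tool_pos': array([ 0.13486004, -0.58408196,  0.23155769]), 'orientation': array([-3.11954092e+00, -3.55301401e-01,  1.34368897e-04]), 'force': array([ 0.22613688, -0.36857158, -0.23765333]), 'wrist_torque': array([-0.05356835, -0.06955398,  0.0248107 ]), 'gripper_force': 0.0, 'opening': 0.09317893541923136}
top {'intrinsics': array([[400.8542425 ,   0.        , 273.69356551],
       [  0.        , 400.8542425 , 207.00224712],
       [  0.        ,   0.        ,   1.        ]]), 'origin': array([0.35534278, 0.0219088 , 0.66539586]), 'orientation': array([ 0.17558634, -0.14258125, -1.3259854 ])} 0.004230442176870748
side {'intrinsics': array([[486.1308373 ,   0.        , 266.64701611],
       [  0.        , 486.1308373 , 210.19361825],
       [  0.        ,   0.        ,   1.        ]]), 'origin': array([ 0.27807062, -0.65683363,  0.61816111]), 'orientation': array([ 0.89221598, -0.12139301, -0.29240015])} 0.004005102040816327
```

View pics/top0.png

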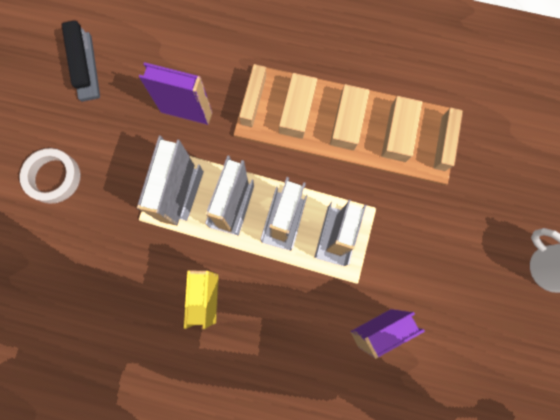

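View pics/side0.png

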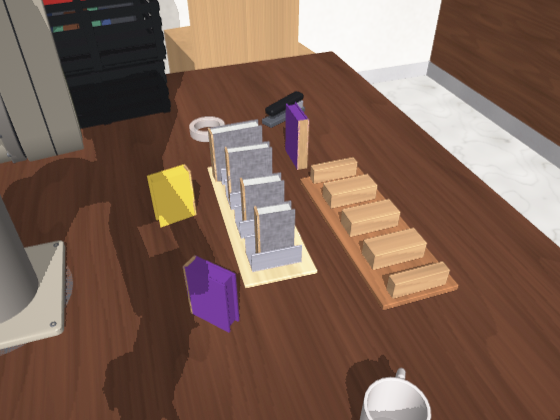

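The top view shows four grey books on the tray at about (168,180), (228,195), (286,210) and (345,230). The rack is at (350,125), with slots between the blocks at (252,95), (298,105), (350,117), (404,128) and (450,138). Look-alikes are purple at (178,93), yellow at (201,300) and purple at (388,333), and none of these stands on the tray. The side view agrees.

```bash
cat > m.py <<'E'
from h import *
def rects(f,lo,hi,box=None,amin=60,col=None):
    P,im=cloud(f); m=(P[...,2]>lo)&(P[...,2]<hi)&(P[...,0]>.2)&(P[...,0]<.9)&(abs(P[...,1])<.5)
    if col is not None: m&=col(im.astype(int))
    n,l,s,c=cv2.connectedComponentsWithStats(m.astype(np.uint8))
    out=[]
    for i in range(1,n):
        if s[i,4]<amin: continue
        q=P[l==i]; (cx,cy),(w,h),a=cv2.minAreaRect((q[:,:2]*1000).astype(np.float32))
        if w<h: w,h,a=h,w,a+90
        a=(a+90)%180-90
        print(f,'px',c[i].round(),'n',s[i,4],'z med',np.median(q[:,2]).round(4),'ctr',round(cx,1),round(cy,1),'size',round(w,1),round(h,1),'ang',round(a,1))
E
python3 - <<'E'
from m import *
for f in('top0','side0'):
    print('table/steps',end=' ')
    P,im=cloud(f); z=P[...,2]; print(np.histogram(z[np.isfinite(z)],bins=np.arange(-.01,.15,.01)))
    rects(f,.101,.15); print('blocks'); rects(f,.042,.055,amin=100)
    rects(f,.036,.042,amin=100)
E
```

```text
table/steps (array([104421,  91949,  11709,   2612,   1538,   8220,   1282,    728,
          674,    643,    665,   2916,   2443,   2906,    686]), array([-0.01,  0.  ,  0.01,  0.02,  0.03,  0.04,  0.05,  0.06,  0.07,
        0.08,  0.09,  0.1 ,  0.11,  0.12,  0.13,  0.14]))
top0 px [171.  80.] n 1234 z med 0.1193 ctr 623.2 245.5 size 89.7 25.7 ang 88.1
top0 px [160. 177.] n 2007 z med 0.1241 ctr 475.2 215.3 size 108.4 30.9 ang 0.9
top0 px [225. 191.] n 1325 z med 0.1301 ctr 476.9 119.5 size 88.4 24.9 ang -4.7
top0 px [286. 207.] n 1032 z med 0.1142 ctr 476.5 30.2 size 76.4 28.0 ang -5.2
top0 px [349. 227.] n 922 z med 0.119 ctr 469.7 -61.2 size 64.4 26.2 ang -4.7
top0 px [196. 299.] n 1116 z med 0.1032 ctr 321.6 121.1 size 75.8 28.5 ang 12.4
top0 px [392. 336.] n 1155 z med 0.1031 ctr 339.5 -150.1 size 76.3 28.9 ang -49.3
blocks
top0 px [75. 54.] n 1106 z med 0.0493 ctr 664.3 447.3 size 118.1 30.4 ang 26.3
top0 px [252.  93.] n 733 z med 0.0471 ctr 667.3 133.5 size 101.0 22.6 ang 0.2
top0 px [298. 103.] n 1464 z med 0.0471 ctr 668.0 54.3 size 100.7 44.0 ang 0.5
top0 px [350. 115.] 
[... 2827 characters left out ...]
ed 0.0489 ctr 514.5 -396.1 size 62.3 22.5 ang -32.8
side0 px [333. 170.] n 109 z med 0.0391 ctr 665.3 123.5 size 99.5 18.8 ang -8.6
side0 px [349. 193.] n 133 z med 0.0394 ctr 660.8 36.5 size 106.2 39.4 ang -19.8
side0 px [369. 220.] n 150 z med 0.0394 ctr 661.0 -53.4 size 106.0 37.7 ang -22.0
side0 px [393. 252.] n 156 z med 0.039 ctr 660.9 -143.0 size 106.5 39.3 ang -21.7
side0 px [276. 254.] n 131 z med 0.0388 ctr 466.6 -82.5 size 89.4 6.2 ang -1.5
side0 px [417. 281.] n 154 z med 0.039 ctr 666.2 -214.2 size 100.5 20.6 ang -10.7
side0 px [208. 307.] n 100 z med 0.0395 ctr 329.2 -158.7 size 75.8 3.7 ang -47.8
side0 px [393. 407.] n 133 z med 0.0388 ctr 515.8 -393.6 size 57.0 16.6 ang -32.8
```

Candidates: grey books on the tray at (168,180), (228,195), (286,210) and (345,230). The purple at (178,93), yellow at (201,300) and purple at (388,333) are coloured and off the tray, so they are rejected. Measured sizes put the tray order, left to right, as broad, tall, low, narrow. I'll check this in one crop.

```bash
python3 -c "
import cv2
i=cv2.imread('pics/top0.png')[125:290,130:390]; cv2.imwrite('pics/crop.png',cv2.resize(i,None,fx=3,fy=3,interpolation=cv2.INTER_CUBIC))"
```

```text
(no output)
```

View pics/crop.png

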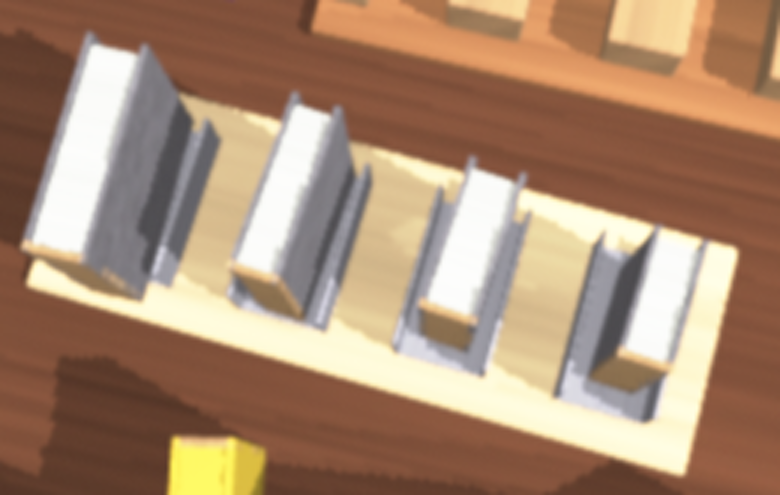

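>>> arm_command:
  targets:
    - {"x": 0.3, "y": 0.3, "z": 0.06, "rz": -0.1, "claw": 70}
    - {"x": 0.6, "y": 0.6, "z": 0.06, "rz": -0.106, "claw": 70}
    - {"x": 0.6, "y": 0.6, "z": 0.06, "rz": -0.106, "claw": 70}
    - {"x": 0.6, "y": 0.6, "z": 0.06, "rz": -0.106, "claw": 70}
    - {"x": 0.6, "y": 0.6, "z": 0.06, "rz": -0.106, "claw": 70}
    - {"x": 0.6, "y": 0.6, "z": 0.06, "rz": -0.106, "claw": 70}
    - {"x": 0.6, "y": 0.6, "z": 0.06, "rz": -0.106, "claw": 70}
    - {"x": 0.6, "y": 0.6, "z": 0.06, "rz": -0.106, "claw": 70}
    - {"x": 0.6, "y": 0.6, "z": 0.06, "rz": -0.106, "claw": 70}
    - {"x": 0.6, "y": 0.6, "z": 0.06, "rz": -0.106, "claw": 70}
  squeeze: 25

```text
schema error: expected keys x, y, z, rx, ry, rz, claw
```

The crop shows four grey books with brown spines toward the robot, in order broad, tall, low, narrow. The page blocks are recessed about 3 mm, which accounts for the measured median heights. Every row needs all the keys.

>>> arm_command:
  targets:
    - {"x": 0.6, "y": 0.6, "z": 0.06, "rx": 0, "ry": 0, "rz": -0.106, "claw": 70}
    - {"x": 0.6, "y": 0.6, "z": 0.06, "rx": 0, "ry": 0, "rz": -0.106, "claw": 70}
    - {"x": 0.6, "y": 0.6, "z": 0.06, "rx": 0, "ry": 0, "rz": -0.106, "claw": 70}
    - {"x": 0.6, "y": 0.6, "z": 0.06, "rx": 0, "ry": 0, "rz": -0.106, "claw": 70}
    - {"x": 0.6, "y": 0.6, "z": 0.06, "rx": 0, "ry": 0, "rz": -0.106, "claw": 70}
    - {"x": 0.6, "y": 0.6, "z": 0.06, "rx": 0, "ry": 0, "rz": -0.106, "claw": 70}
    - {"x": 0.6, "y": 0.6, "z": 0.06, "rx": 0, "ry": 0, "rz": -0.106, "claw": 70}
    - {"x": 0.6, "y": 0.6, "z": 0.06, "rx": 0, "ry": 0, "rz": -0.106, "claw": 70}
    - {"x": 0.6, "y": 0.6, "z": 0.06, "rx": 0, "ry": 0, "rz": -0.106, "claw": 70}
    - {"x": 0.6, "y": 0.6, "z": 0.06, "rx": 0, "ry": 0, "rz": -0.106, "claw": 70}
  squeeze: 25

```text
t: 0.93
tool_pos: [0.4297, -0.2888, 0.2619]
orientation: [-3.141, -0.023, 0.0]
force: [0.3, -0.7, 0.2]
opening: 0.0673
gripper_force: 0.0
```

>>> arm_command:
  targets:
    - {"x": 0.09, "y": 0.8, "z": 0, "rx": 0, "ry": 0, "rz": 0, "claw": 80}
    - {"x": 0.09, "y": 0.8, "z": 0, "rx": 0, "ry": 0, "rz": 0, "claw": 80}
    - {"x": 0.09, "y": 0.8, "z": 0, "rx": 0, "ry": 0, "rz": 0, "claw": 80}
    - {"x": 0.09, "y": 0.8, "z": 0, "rx": 0, "ry": 0, "rz": 0, "claw": 80}
    - {"x": 0.09, "y": 0.8, "z": 0, "rx": 0, "ry": 0, "rz": 0, "claw": 80}
    - {"x": 0.09, "y": 0.8, "z": 0, "rx": 0, "ry": 0, "rz": 0, "claw": 80}
    - {"x": 0.09, "y": 0.8, "z": 0, "rx": 0, "ry": 0, "rz": 0, "claw": 80}
    - {"x": 0.09, "y": 0.8, "z": 0, "rx": 0, "ry": 0, "rz": 0, "claw": 80}
    - {"x": 0.09, "y": 0.8, "z": 0, "rx": 0, "ry": 0, "rz": 0, "claw": 80}
    - {"x": 0.09, "y": 0.8, "z": 0, "rx": 0, "ry": 0, "rz": 0, "claw": 80}

```text
t: 1.77
tool_pos: [0.4733, 0.1127, 0.2617]
orientation: [-3.141, -0.026, 0.001]
force: [0.7, -0.2, 0.1]
opening: 0.0638
gripper_force: 0.0
```

>>> arm_command:
  targets:
    - {"x": 0, "y": 0.2, "z": -0.06, "rx": 0, "ry": 0, "rz": 0, "claw": 80}
    - {"x": 0, "y": 0.2, "z": -0.06, "rx": 0, "ry": 0, "rz": 0, "claw": 80}
    - {"x": 0, "y": 0.2, "z": -0.06, "rx": 0, "ry": 0, "rz": 0, "claw": 80}
    - {"x": 0, "y": 0.2, "z": -0.06, "rx": 0, "ry": 0, "rz": 0, "claw": 80}
    - {"x": 0, "y": 0.2, "z": -0.06, "rx": 0, "ry": 0, "rz": 0, "claw": 80}
    - {"x": 0, "y": 0.2, "z": -0.06, "rx": 0, "ry": 0, "rz": 0, "claw": 80}

```text
t: 2.27
tool_pos: [0.4738, 0.2086, 0.232]
orientation: [3.141, 0.024, -0.001]
force: [-0.1, 0.1, 0.3]
opening: 0.0639
gripper_force: 0.0
```

```bash
python3 - <<'E'
from m import *
s=robot.read_state(); print(s['tool_pos'],s['orientation'])
snap('wrist','w1'); P,im=cloud('w1'); print(robot.get_calibration('wrist'))
rects('w1',.105,.15)
E
```

```text
[0.47379138 0.20864888 0.23198081] [ 3.14083517e+00  2.36732828e-02 -5.26394703e-04]
{'intrinsics': array([[369.75937112,   0.        , 275.68432438],
       [  0.        , 369.75937112, 205.94949538],
       [  0.        ,   0.        ,   1.        ]]), 'origin': array([0.54606336, 0.2091375 , 0.38384338]), 'orientation': array([-0.2074589 ,  0.2026814 , -1.54703697])}
w1 px [238.   2.] n 595 z med 0.1108 ctr 612.7 245.4 size 87.4 1.1 ang 88.4
w1 px [266. 203.] n 5900 z med 0.1236 ctr 476.2 215.2 size 108.6 30.1 ang 0.9
w1 px [398. 201.] n 5222 z med 0.1294 ctr 478.0 119.2 size 88.4 25.1 ang -5.0
w1 px [510. 203.] n 4480 z med 0.1137 ctr 477.7 30.0 size 76.5 30.0 ang -5.0
w1 px [359. 376.] n 77 z med 0.1056 ctr 316.8 132.0 size 31.5 3.0 ang 12.2
```

View pics/w1.png

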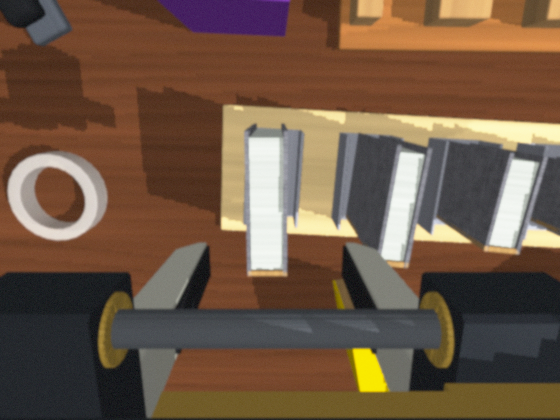

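The wrist view confirms the broad book at (266,203), with its neighbours at (398,201) and (510,203). All three views agree within 2 mm. Descend and grip.

>>> arm_command:
  targets:
    - {"x": 0.003, "y": 0.013, "z": -0.06, "rx": 0, "ry": 0, "rz": 0, "claw": 80}
    - {"x": 0.003, "y": 0.013, "z": -0.12, "rx": 0, "ry": 0, "rz": 0, "claw": 80}
    - {"x": 0.003, "y": 0.013, "z": -0.18, "rx": 0, "ry": 0, "rz": 0, "claw": 80}
    - {"x": 0.003, "y": 0.013, "z": -0.23, "rx": 0, "ry": 0, "rz": 0, "claw": 80}
    - {"x": 0.003, "y": 0.013, "z": -0.26, "rx": 0, "ry": 0, "rz": 0, "claw": 80}
    - {"x": 0.003, "y": 0.013, "z": -0.26, "rx": 0, "ry": 0, "rz": 0, "claw": 80}
    - {"x": 0.003, "y": 0.013, "z": -0.26, "rx": 0, "ry": 0, "rz": 0, "claw": 80}

```text
t: 2.9
tool_pos: [0.4753, 0.2145, 0.102]
orientation: [3.141, 0.02, -0.002]
force: [-0.1, 0.2, 0.7]
opening: 0.0637
gripper_force: 0.0
```

>>> arm_command:
  targets:
    - {"x": 0, "y": 0, "z": 0, "rx": 0, "ry": 0, "rz": 0, "claw": 255}
    - {"x": 0, "y": 0, "z": 0, "rx": 0, "ry": 0, "rz": 0, "claw": 255}
    - {"x": 0, "y": 0, "z": 0, "rx": 0, "ry": 0, "rz": 0, "claw": 255}
    - {"x": 0, "y": 0, "z": 0, "rx": 0, "ry": 0, "rz": 0, "claw": 255}
    - {"x": 0, "y": 0, "z": 0, "rx": 0, "ry": 0, "rz": 0, "claw": 255}
    - {"x": 0, "y": 0, "z": 0, "rx": 0, "ry": 0, "rz": 0, "claw": 255}
    - {"x": 0, "y": 0, "z": 0, "rx": 0, "ry": 0, "rz": 0, "claw": 255}
    - {"x": 0, "y": 0, "z": 0, "rx": 0, "ry": 0, "rz": 0, "claw": 255}
  squeeze: 25

```text
t: 3.57
tool_pos: [0.4756, 0.2159, 0.1025]
orientation: [-3.141, -0.023, -0.001]
force: [-0.6, -0.4, 3.4]
opening: 0.0301
gripper_force: 25.0
```

>>> arm_command:
  targets:
    - {"x": 0, "y": 0, "z": 0.01, "rx": 0, "ry": 0, "rz": 0, "claw": 255}
    - {"x": 0, "y": 0, "z": 0.04, "rx": 0, "ry": 0, "rz": 0, "claw": 255}
    - {"x": 0, "y": 0, "z": 0.08, "rx": 0, "ry": 0, "rz": 0, "claw": 255}
    - {"x": 0, "y": 0, "z": 0.13, "rx": 0, "ry": 0, "rz": 0, "claw": 255}
    - {"x": 0, "y": 0, "z": 0.18, "rx": 0, "ry": 0, "rz": 0, "claw": 255}
    - {"x": 0, "y": 0, "z": 0.23, "rx": 0, "ry": 0, "rz": 0, "claw": 255}
    - {"x": 0, "y": 0, "z": 0.28, "rx": 0, "ry": 0, "rz": 0, "claw": 255}
    - {"x": 0, "y": 0, "z": 0.3, "rx": 0, "ry": 0, "rz": 0, "claw": 255}
    - {"x": 0, "y": 0, "z": 0.31, "rx": 0, "ry": 0, "rz": 0, "claw": 255}
    - {"x": 0, "y": 0, "z": 0.31, "rx": 0, "ry": 0, "rz": 0, "claw": 255}

```text
t: 4.4
tool_pos: [0.4755, 0.2159, 0.2573]
orientation: [-3.141, -0.023, -0.001]
force: [-0.2, -0.3, -2.6]
opening: 0.03
gripper_force: 25.0
```

>>> arm_command:
  targets:
    - {"x": 0.005, "y": -0.01, "z": 0, "rx": 0, "ry": 0, "rz": 0, "claw": 255}
    - {"x": 0.02, "y": -0.04, "z": 0, "rx": 0, "ry": 0, "rz": 0, "claw": 255}
    - {"x": 0.04, "y": -0.08, "z": 0, "rx": 0, "ry": 0, "rz": 0, "claw": 255}
    - {"x": 0.065, "y": -0.13, "z": 0, "rx": 0, "ry": 0, "rz": 0, "claw": 255}
    - {"x": 0.09, "y": -0.18, "z": 0, "rx": 0, "ry": 0, "rz": 0, "claw": 255}
    - {"x": 0.12, "y": -0.24, "z": 0, "rx": 0, "ry": 0, "rz": 0, "claw": 255}
    - {"x": 0.15, "y": -0.3, "z": 0, "rx": 0, "ry": 0, "rz": 0, "claw": 255}
    - {"x": 0.18, "y": -0.36, "z": 0, "rx": 0, "ry": 0, "rz": 0, "claw": 255}
    - {"x": 0.21, "y": -0.42, "z": 0, "rx": 0, "ry": 0, "rz": 0, "claw": 255}
    - {"x": 0.24, "y": -0.48, "z": 0, "rx": 0, "ry": 0, "rz": 0, "claw": 255}

```text
t: 5.23
tool_pos: [0.5947, -0.0262, 0.2542]
orientation: [-3.141, -0.023, 0.006]
force: [0.8, 0.9, -3.1]
opening: 0.0298
gripper_force: 25.0
```

>>> arm_command:
  targets:
    - {"x": 0.03, "y": -0.06, "z": 0, "rx": 0, "ry": 0, "rz": 0, "claw": 255}
    - {"x": 0.06, "y": -0.12, "z": 0, "rx": 0, "ry": 0, "rz": 0, "claw": 255}
    - {"x": 0.09, "y": -0.18, "z": 0, "rx": 0, "ry": 0, "rz": 0, "claw": 255}
    - {"x": 0.115, "y": -0.23, "z": 0, "rx": 0, "ry": 0, "rz": 0, "claw": 255}
    - {"x": 0.135, "y": -0.27, "z": 0, "rx": 0, "ry": 0, "rz": 0, "claw": 255}
    - {"x": 0.145, "y": -0.29, "z": 0, "rx": 0, "ry": 0, "rz": 0, "claw": 255}
    - {"x": 0.147, "y": -0.293, "z": 0, "rx": 0, "ry": 0, "rz": 0, "claw": 255}
    - {"x": 0.147, "y": -0.293, "z": 0, "rx": 0, "ry": 0, "rz": 0, "claw": 255}

```text
t: 5.9
tool_pos: [0.6679, -0.1714, 0.2541]
orientation: [-3.14, -0.021, 0.006]
force: [-0.0, 0.5, -3.5]
opening: 0.0297
gripper_force: 25.0
```

```bash
python3 - <<'E'
from m import *
s=robot.read_state(); print(s['tool_pos'],s['orientation'],s['t'])
snap('side','s1');snap('top','t1')
rects('t1',.24,.32); rects('s1',.15,.2)
rects('t1',.044,.05,amin=300)
E
```

```text
[ 0.66791013 -0.17137103  0.254119  ] [-3.14006821 -0.02115601  0.006064  ] 5.9
t1 px [507.  69.] n 3923 z med 0.276 ctr 659.9 -168.1 size 98.0 65.2 ang -19.5
s1 px [421. 200.] n 1475 z med 0.1817 ctr 666.4 -170.1 size 110.8 35.1 ang 1.1
t1 px [77. 65.] n 544 z med 0.0473 ctr 662.4 446.2 size 111.3 30.0 ang 25.7
t1 px [252.  93.] n 716 z med 0.0471 ctr 667.8 133.3 size 101.0 22.4 ang 0.2
t1 px [298. 103.] n 1442 z med 0.0471 ctr 668.1 54.3 size 101.0 43.9 ang 0.5
t1 px [350. 114.] n 1471 z med 0.0469 ctr 668.3 -35.6 size 100.0 44.2 ang 0.2
t1 px [404. 126.] n 1499 z med 0.0468 ctr 669.0 -125.4 size 101.2 44.5 ang 0.4
t1 px [449. 145.] n 496 z med 0.0465 ctr 668.8 -204.0 size 100.1 22.6 ang 0.6
```

View pics/s1.png

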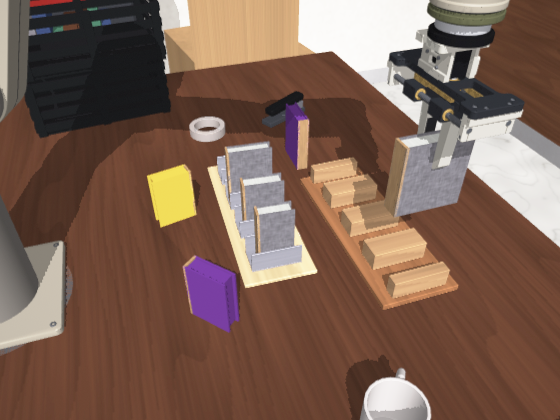

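The side view shows the broad book held level at (432,175), above the right-hand slot. Descend to just above the board.

>>> arm_command:
  targets:
    - {"x": 0.002, "y": 0.002, "z": -0.02, "rx": 0, "ry": 0, "rz": 0, "claw": 255}
    - {"x": 0.002, "y": 0.002, "z": -0.06, "rx": 0, "ry": 0, "rz": 0, "claw": 255}
    - {"x": 0.002, "y": 0.002, "z": -0.11, "rx": 0, "ry": 0, "rz": 0, "claw": 255}
    - {"x": 0.002, "y": 0.002, "z": -0.16, "rx": 0, "ry": 0, "rz": 0, "claw": 255}
    - {"x": 0.002, "y": 0.002, "z": -0.2, "rx": 0, "ry": 0, "rz": 0, "claw": 255}
    - {"x": 0.002, "y": 0.002, "z": -0.24, "rx": 0, "ry": 0, "rz": 0, "claw": 255}
    - {"x": 0.002, "y": 0.002, "z": -0.27, "rx": 0, "ry": 0, "rz": 0, "claw": 255}
    - {"x": 0.002, "y": 0.002, "z": -0.285, "rx": 0, "ry": 0, "rz": 0, "claw": 255}
    - {"x": 0.002, "y": 0.002, "z": -0.292, "rx": 0, "ry": 0, "rz": 0, "claw": 255}
    - {"x": 0.002, "y": 0.002, "z": -0.292, "rx": 0, "ry": 0, "rz": 0, "claw": 255}

```text
t: 6.83
tool_pos: [0.6696, -0.1693, 0.1106]
orientation: [-3.141, -0.024, 0.001]
force: [-0.7, -0.7, -3.7]
opening: 0.0296
gripper_force: 25.0
```

>>> arm_command:
  targets:
    - {"x": 0, "y": 0, "z": -0.003, "rx": 0, "ry": 0, "rz": 0, "claw": 255}
    - {"x": 0, "y": 0, "z": -0.006, "rx": 0, "ry": 0, "rz": 0, "claw": 255}
    - {"x": 0, "y": 0, "z": -0.006, "rx": 0, "ry": 0, "rz": 0, "claw": 255}

```text
t: 7.08
tool_pos: [0.6705, -0.17, 0.1092]
orientation: [3.141, 0.023, 0.003]
force: [0.2, -0.7, -3.0]
opening: 0.0296
gripper_force: 25.0
```

>>> arm_command:
  targets:
    - {"x": 0, "y": 0, "z": -0.004, "rx": 0, "ry": 0, "rz": 0, "claw": 255}
    - {"x": 0, "y": 0, "z": -0.008, "rx": 0, "ry": 0, "rz": 0, "claw": 255}
    - {"x": 0, "y": 0, "z": -0.008, "rx": 0, "ry": 0, "rz": 0, "claw": 255}
    - {"x": 0, "y": 0, "z": -0.008, "rx": 0, "ry": 0, "rz": 0, "claw": 255}

```text
t: 7.42
tool_pos: [0.6697, -0.1697, 0.1038]
orientation: [-3.141, -0.023, 0.001]
force: [0.3, 0.1, -3.0]
opening: 0.03
gripper_force: 25.0
```

>>> arm_command:
  targets:
    - {"x": 0, "y": 0, "z": -0.002, "rx": 0, "ry": 0, "rz": 0, "claw": 255}
    - {"x": 0, "y": 0, "z": -0.002, "rx": 0, "ry": 0, "rz": 0, "claw": 255}
    - {"x": 0, "y": 0, "z": -0.002, "rx": 0, "ry": 0, "rz": 0, "claw": 255}

```text
t: 7.67
tool_pos: [0.67, -0.1699, 0.1036]
orientation: [3.141, 0.023, 0.001]
force: [-2.4, 0.4, 1.5]
opening: 0.0296
gripper_force: 25.0
```

Contact (z force rose by 4.5 N). Release, rise, and move to the tall book.

>>> arm_command:
  targets:
    - {"x": 0, "y": 0, "z": 0, "rx": 0, "ry": 0, "rz": 0, "claw": 80}
    - {"x": 0, "y": 0, "z": 0, "rx": 0, "ry": 0, "rz": 0, "claw": 80}
    - {"x": 0, "y": 0, "z": 0, "rx": 0, "ry": 0, "rz": 0, "claw": 80}
    - {"x": 0, "y": 0, "z": 0, "rx": 0, "ry": 0, "rz": 0, "claw": 80}
    - {"x": 0, "y": 0, "z": 0, "rx": 0, "ry": 0, "rz": 0, "claw": 80}
    - {"x": 0, "y": 0, "z": 0.04, "rx": 0, "ry": 0, "rz": 0, "claw": 80}
    - {"x": 0, "y": 0, "z": 0.1, "rx": 0, "ry": 0, "rz": 0, "claw": 80}
    - {"x": 0, "y": 0, "z": 0.18, "rx": 0, "ry": 0, "rz": 0, "claw": 80}
    - {"x": 0, "y": 0, "z": 0.26, "rx": 0, "ry": 0, "rz": 0, "claw": 80}
    - {"x": 0, "y": 0, "z": 0.26, "rx": 0, "ry": 0, "rz": 0, "claw": 80}

```text
t: 8.5
tool_pos: [0.6737, -0.171, 0.2446]
orientation: [3.137, 0.023, 0.022]
force: [1.7, -1.4, 2.8]
opening: 0.0637
gripper_force: 0.0
```

>>> arm_command:
  targets:
    - {"x": -0.385, "y": 0.578, "z": 0, "rx": 0, "ry": 0, "rz": -0.05, "claw": 80}
    - {"x": -0.385, "y": 0.578, "z": 0, "rx": 0, "ry": 0, "rz": -0.05, "claw": 80}
    - {"x": -0.385, "y": 0.578, "z": 0, "rx": 0, "ry": 0, "rz": -0.05, "claw": 80}
    - {"x": -0.385, "y": 0.578, "z": 0, "rx": 0, "ry": 0, "rz": -0.05, "claw": 80}
    - {"x": -0.385, "y": 0.578, "z": 0, "rx": 0, "ry": 0, "rz": -0.05, "claw": 80}
    - {"x": -0.385, "y": 0.578, "z": 0, "rx": 0, "ry": 0, "rz": -0.05, "claw": 80}
    - {"x": -0.385, "y": 0.578, "z": 0, "rx": 0, "ry": 0, "rz": -0.05, "claw": 80}
    - {"x": -0.385, "y": 0.578, "z": 0, "rx": 0, "ry": 0, "rz": -0.05, "claw": 80}
    - {"x": -0.385, "y": 0.578, "z": 0, "rx": 0, "ry": 0, "rz": -0.05, "claw": 80}
    - {"x": -0.385, "y": 0.578, "z": 0, "rx": 0, "ry": 0, "rz": -0.05, "claw": 80}

```text
t: 9.33
tool_pos: [0.4758, 0.1221, 0.2334]
orientation: [-3.138, 0.127, -0.001]
force: [1.7, -0.7, 0.6]
opening: 0.064
gripper_force: 0.0
```

```bash
python3 - <<'E'
from m import *
s=robot.read_state(); print(s['tool_pos'],s['orientation'],s['t'])
snap('side','s2');snap('wrist','w2')
rects('s2',.105,.15); rects('w2',.105,.15)
E
```

```text
[0.47576063 0.12211284 0.2333558 ] [-3.13791409e+00  1.27464771e-01 -1.13984189e-03] 9.3333
s2 px [297. 116.] n 355 z med 0.1192 ctr 622.4 244.6 size 90.0 26.1 ang 88.5
s2 px [248. 153.] n 880 z med 0.1265 ctr 475.6 119.9 size 88.1 31.7 ang -1.8
s2 px [173. 175.] n 75 z med 0.1063 ctr 326.3 110.6 size 77.8 24.8 ang 29.1
s2 px [261. 182.] n 607 z med 0.1143 ctr 475.6 29.7 size 75.7 32.3 ang -6.8
s2 px [273. 212.] n 695 z med 0.1188 ctr 469.2 -60.8 size 64.4 31.3 ang -3.1
s2 px [414. 226.] n 1586 z med 0.1245 ctr 668.2 -168.9 size 111.2 33.9 ang 1.1
s2 px [200. 272.] n 122 z med 0.1059 ctr 327.8 -153.4 size 79.0 26.2 ang -69.0
s2 px [210. 264.] n 60 z med 0.1062 ctr 345.3 -137.6 size 48.8 5.1 ang -49.2
w2 px [70. 14.] n 3851 z med 0.1183 ctr 620.0 245.3 size 88.9 16.7 ang 87.4
w2 px [394. 194.] n 4014 z med 0.1137 ctr 477.8 29.9 size 76.4 29.0 ang -5.3
w2 px [277. 207.] n 4014 z med 0.1297 ctr 478.1 119.0 size 88.3 24.0 ang -4.6
w2 px [518. 193.] n 4121 z med 0.1186 ctr 471.1 -61.5 size 64.5 27.9 ang -4.3
w2 px [273. 365.] n 92 z med 0.1055 ctr 328.8 134.4 size 36.4 3.1 ang 12.3
w2 px [306. 376.] n 71 z med 0.1056 ctr 315.1 105.9 size 29.4 3.1 ang 12.8
```

The broad book stands at (668,-169) mm, upright. Descend on the tall book.

>>> arm_command:
  targets:
    - {"x": 0, "y": 0, "z": -0.06, "rx": 0, "ry": 0, "rz": 0, "claw": 80}
    - {"x": 0, "y": 0, "z": -0.12, "rx": 0, "ry": 0, "rz": 0, "claw": 80}
    - {"x": 0, "y": 0, "z": -0.18, "rx": 0, "ry": 0, "rz": 0, "claw": 80}
    - {"x": 0, "y": 0, "z": -0.22, "rx": 0, "ry": 0, "rz": 0, "claw": 80}
    - {"x": 0, "y": 0, "z": -0.251, "rx": 0, "ry": 0, "rz": 0, "claw": 80}
    - {"x": 0, "y": 0, "z": -0.251, "rx": 0, "ry": 0, "rz": 0, "claw": 80}
    - {"x": 0, "y": 0, "z": -0.251, "rx": 0, "ry": 0, "rz": 0, "claw": 80}

```text
t: 10.02
tool_pos: [0.4773, 0.118, 0.1068]
orientation: [3.138, -0.136, -0.003]
force: [0.4, 0.1, 1.1]
opening: 0.0637
gripper_force: 0.0
```

>>> arm_command:
  targets:
    - {"x": 0, "y": 0.002, "z": 0.002, "rx": 0, "ry": 0, "rz": 0, "claw": 255}
    - {"x": 0, "y": 0.002, "z": 0.002, "rx": 0, "ry": 0, "rz": 0, "claw": 255}
    - {"x": 0, "y": 0.002, "z": 0.002, "rx": 0, "ry": 0, "rz": 0, "claw": 255}
    - {"x": 0, "y": 0.002, "z": 0.002, "rx": 0, "ry": 0, "rz": 0, "claw": 255}
    - {"x": 0, "y": 0.002, "z": 0.002, "rx": 0, "ry": 0, "rz": 0, "claw": 255}
    - {"x": 0, "y": 0.002, "z": 0.002, "rx": 0, "ry": 0, "rz": 0, "claw": 255}
    - {"x": 0, "y": 0.002, "z": 0.002, "rx": 0, "ry": 0, "rz": 0, "claw": 255}
    - {"x": 0, "y": 0.002, "z": 0.002, "rx": 0, "ry": 0, "rz": 0, "claw": 255}
  squeeze: 25

```text
t: 10.68
tool_pos: [0.4775, 0.1203, 0.1088]
orientation: [-3.139, 0.134, -0.001]
force: [-0.6, -0.3, 1.4]
opening: 0.0238
gripper_force: 25.0
```

>>> arm_command:
  targets:
    - {"x": 0, "y": 0, "z": 0.01, "rx": 0, "ry": 0, "rz": 0, "claw": 255}
    - {"x": 0, "y": 0, "z": 0.04, "rx": 0, "ry": 0, "rz": 0, "claw": 255}
    - {"x": 0, "y": 0, "z": 0.08, "rx": 0, "ry": 0, "rz": 0, "claw": 255}
    - {"x": 0, "y": 0, "z": 0.13, "rx": 0, "ry": 0, "rz": 0, "claw": 255}
    - {"x": 0, "y": 0, "z": 0.18, "rx": 0, "ry": 0, "rz": 0, "claw": 255}
    - {"x": 0, "y": 0, "z": 0.23, "rx": 0, "ry": 0, "rz": 0, "claw": 255}
    - {"x": 0, "y": 0, "z": 0.28, "rx": 0, "ry": 0, "rz": 0, "claw": 255}
    - {"x": 0, "y": 0, "z": 0.3, "rx": 0, "ry": 0, "rz": 0, "claw": 255}
    - {"x": 0, "y": 0, "z": 0.31, "rx": 0, "ry": 0, "rz": 0, "claw": 255}
    - {"x": 0, "y": 0, "z": 0.31, "rx": 0, "ry": 0, "rz": 0, "claw": 255}

```text
t: 11.52
tool_pos: [0.4776, 0.1203, 0.264]
orientation: [-3.139, 0.134, -0.002]
force: [-0.5, -0.9, -2.4]
opening: 0.024
gripper_force: 25.0
```

>>> arm_command:
  targets:
    - {"x": 0.01, "y": -0.01, "z": 0, "rx": 0, "ry": 0, "rz": 0.005, "claw": 255}
    - {"x": 0.04, "y": -0.04, "z": 0, "rx": 0, "ry": 0, "rz": 0.01, "claw": 255}
    - {"x": 0.08, "y": -0.085, "z": 0, "rx": 0, "ry": 0, "rz": 0.015, "claw": 255}
    - {"x": 0.13, "y": -0.135, "z": 0, "rx": 0, "ry": 0, "rz": 0.02, "claw": 255}
    - {"x": 0.18, "y": -0.19, "z": 0, "rx": 0, "ry": 0, "rz": 0.025, "claw": 255}
    - {"x": 0.23, "y": -0.24, "z": 0, "rx": 0, "ry": 0, "rz": 0.03, "claw": 255}
    - {"x": 0.28, "y": -0.295, "z": 0, "rx": 0, "ry": 0, "rz": 0.035, "claw": 255}
    - {"x": 0.33, "y": -0.345, "z": 0, "rx": 0, "ry": 0, "rz": 0.04, "claw": 255}
    - {"x": 0.365, "y": -0.385, "z": 0, "rx": 0, "ry": 0, "rz": 0.045, "claw": 255}
    - {"x": 0.381, "y": -0.4, "z": 0, "rx": 0, "ry": 0, "rz": 0.045, "claw": 255}

```text
t: 12.35
tool_pos: [0.6684, -0.0836, 0.2594]
orientation: [3.141, 0.005, -0.007]
force: [0.2, 0.8, -2.5]
opening: 0.0239
gripper_force: 25.0
```

>>> arm_command:
  targets:
    - {"x": 0, "y": 0, "z": 0, "rx": 0, "ry": 0, "rz": 0, "claw": 255}
    - {"x": 0, "y": 0, "z": 0, "rx": 0, "ry": 0, "rz": 0, "claw": 255}

```text
t: 12.52
tool_pos: [0.667, -0.0803, 0.2605]
orientation: [-3.141, -0.006, 0.007]
force: [-0.0, -0.2, -2.6]
opening: 0.0236
gripper_force: 25.0
```

```bash
python3 - <<'E'
from m import *
s=robot.read_state(); print(s['tool_pos'],s['orientation'],s['t'])
snap('side','s3'); rects('s3',.145,.2)
E
```

```text
[ 0.66704895 -0.08034704  0.26046073] [-3.14056497 -0.00606506  0.00667966] 12.5167
s3 px [391. 166.] n 1067 z med 0.1819 ctr 663.2 -89.6 size 91.6 25.4 ang -13.3
```

```bash
python3 - <<'E'
from m import *
P,im=cloud('s3'); m=(P[...,2]>.15)&(P[...,2]<.19)&(abs(P[...,0]-.667)<.06)&(abs(P[...,1]+.08)<.06)
q=P[m]*1000
for lo in range(610,730,10):
    k=q[(q[:,0]>=lo)&(q[:,0]<lo+10)]
    if len(k): print(lo,len(k),np.percentile(k[:,1],[5,50,95]).round(1))
m=(P[...,2]>.12)&(P[...,2]<.25)&(abs(P[...,0]-.667)<.04)&(abs(P[...,1]+.09)<.015); print(np.percentile(P[m][:,2],[0,.5,2]))
cv2.imwrite('pics/s3c.png',cv2.resize(im[60:300,270:500,::-1],None,fx=2.4,fy=2.4))
E
```

```text
620 176 [-92.1 -86.2 -69.7]
630 77 [-92.6 -91.1 -89.4]
640 76 [-92.5 -91.1 -89.9]
650 73 [-92.4 -91.  -89.4]
660 75 [-92.2 -91.  -89.8]
670 69 [-92.8 -91.  -89.2]
680 73 [-92.2 -90.7 -89.4]
690 76 [-92.  -91.  -89.5]
700 71 [-92.4 -90.8 -88.9]
710 1 [-89. -89. -89.]
[0.16061515 0.16308636 0.16472098]
```

View pics/s3c.png

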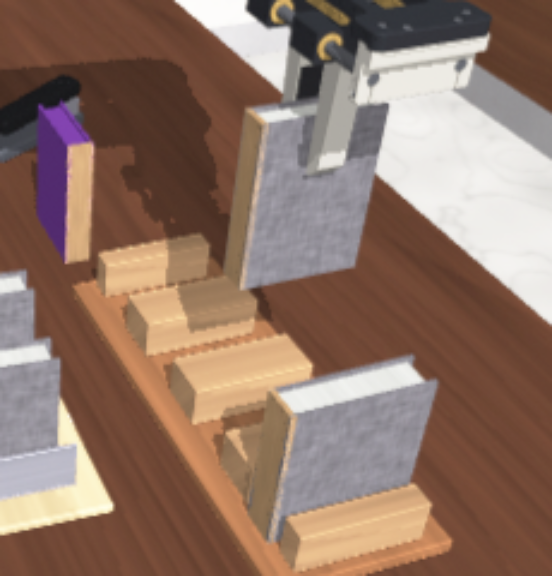

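The crop shows the broad book standing in the right-hand slot and the tall book held upright and straight above the next slot, with its face at y = -91 mm and its centre near -79. Descend.

>>> arm_command:
  targets:
    - {"x": 0.003, "y": -0.002, "z": -0.02, "rx": 0, "ry": 0, "rz": 0, "claw": 255}
    - {"x": 0.003, "y": -0.002, "z": -0.06, "rx": 0, "ry": 0, "rz": 0, "claw": 255}
    - {"x": 0.003, "y": -0.002, "z": -0.11, "rx": 0, "ry": 0, "rz": 0, "claw": 255}
    - {"x": 0.003, "y": -0.002, "z": -0.16, "rx": 0, "ry": 0, "rz": 0, "claw": 255}
    - {"x": 0.003, "y": -0.002, "z": -0.2, "rx": 0, "ry": 0, "rz": 0, "claw": 255}
    - {"x": 0.003, "y": -0.002, "z": -0.24, "rx": 0, "ry": 0, "rz": 0, "claw": 255}
    - {"x": 0.003, "y": -0.002, "z": -0.27, "rx": 0, "ry": 0, "rz": 0, "claw": 255}
    - {"x": 0.003, "y": -0.002, "z": -0.285, "rx": 0, "ry": 0, "rz": 0, "claw": 255}
    - {"x": 0.003, "y": -0.002, "z": -0.292, "rx": 0, "ry": 0, "rz": 0, "claw": 255}
    - {"x": 0.003, "y": -0.002, "z": -0.292, "rx": 0, "ry": 0, "rz": 0, "claw": 255}

```text
t: 13.4
tool_pos: [0.6687, -0.0801, 0.1168]
orientation: [-3.141, -0.009, 0.002]
force: [-0.3, 0.1, -3.0]
opening: 0.0242
gripper_force: 25.0
```

>>> arm_command:
  targets:
    - {"x": 0, "y": 0, "z": -0.004, "rx": 0, "ry": 0, "rz": 0, "claw": 255}
    - {"x": 0, "y": 0, "z": -0.007, "rx": 0, "ry": 0, "rz": 0, "claw": 255}
    - {"x": 0, "y": 0, "z": -0.007, "rx": 0, "ry": 0, "rz": 0, "claw": 255}
    - {"x": 0, "y": 0, "z": -0.007, "rx": 0, "ry": 0, "rz": 0, "claw": 255}

```text
t: 13.73
tool_pos: [0.6698, -0.0808, 0.1149]
orientation: [3.141, 0.008, 0.002]
force: [0.7, 0.5, -3.1]
opening: 0.0239
gripper_force: 25.0
```

>>> arm_command:
  targets:
    - {"x": -0.002, "y": 0, "z": -0.004, "rx": 0, "ry": 0, "rz": 0, "claw": 255}
    - {"x": -0.002, "y": 0, "z": -0.008, "rx": 0, "ry": 0, "rz": 0, "claw": 255}
    - {"x": -0.002, "y": 0, "z": -0.008, "rx": 0, "ry": 0, "rz": 0, "claw": 255}
    - {"x": -0.002, "y": 0, "z": -0.008, "rx": 0, "ry": 0, "rz": 0, "claw": 255}

```text
t: 14.07
tool_pos: [0.6682, -0.0807, 0.1099]
orientation: [-3.142, -0.007, 0.0]
force: [-0.4, -0.5, -3.0]
opening: 0.0236
gripper_force: 25.0
```

>>> arm_command:
  targets:
    - {"x": 0, "y": 0, "z": -0.002, "rx": 0, "ry": 0, "rz": 0, "claw": 255}
    - {"x": 0, "y": 0, "z": -0.002, "rx": 0, "ry": 0, "rz": 0, "claw": 255}
    - {"x": 0, "y": 0, "z": -0.002, "rx": 0, "ry": 0, "rz": 0, "claw": 255}

```text
t: 14.32
tool_pos: [0.6685, -0.0808, 0.1098]
orientation: [3.141, 0.008, 0.001]
force: [-4.2, 0.4, 5.0]
opening: 0.024
gripper_force: 25.0
```

Contact. Release, rise, and move to the low book.

>>> arm_command:
  targets:
    - {"x": 0, "y": 0, "z": 0, "rx": 0, "ry": 0, "rz": 0, "claw": 80}
    - {"x": 0, "y": 0, "z": 0, "rx": 0, "ry": 0, "rz": 0, "claw": 80}
    - {"x": 0, "y": 0, "z": 0, "rx": 0, "ry": 0, "rz": 0, "claw": 80}
    - {"x": 0, "y": 0, "z": 0, "rx": 0, "ry": 0, "rz": 0, "claw": 80}
    - {"x": 0, "y": 0, "z": 0, "rx": 0, "ry": 0, "rz": 0, "claw": 80}
    - {"x": 0, "y": 0, "z": 0, "rx": 0, "ry": 0, "rz": 0, "claw": 80}
    - {"x": 0, "y": 0, "z": 0.05, "rx": 0, "ry": 0, "rz": 0, "claw": 80}
    - {"x": 0, "y": 0, "z": 0.11, "rx": 0, "ry": 0, "rz": 0, "claw": 80}
    - {"x": 0, "y": 0, "z": 0.18, "rx": 0, "ry": 0, "rz": 0, "claw": 80}
    - {"x": 0, "y": 0, "z": 0.24, "rx": 0, "ry": 0, "rz": 0, "claw": 80}

```text
t: 15.15
tool_pos: [0.6682, -0.0807, 0.2308]
orientation: [3.142, 0.008, 0.0]
force: [0.3, 0.3, 0.1]
opening: 0.064
gripper_force: 0.0
```

>>> arm_command:
  targets:
    - {"x": -0.381, "y": 0.222, "z": 0, "rx": 0, "ry": 0, "rz": -0.049, "claw": 80}
    - {"x": -0.381, "y": 0.222, "z": 0, "rx": 0, "ry": 0, "rz": -0.049, "claw": 80}
    - {"x": -0.381, "y": 0.222, "z": 0, "rx": 0, "ry": 0, "rz": -0.049, "claw": 80}
    - {"x": -0.381, "y": 0.222, "z": 0, "rx": 0, "ry": 0, "rz": -0.049, "claw": 80}
    - {"x": -0.381, "y": 0.222, "z": 0, "rx": 0, "ry": 0, "rz": -0.049, "claw": 80}
    - {"x": -0.381, "y": 0.222, "z": 0, "rx": 0, "ry": 0, "rz": -0.049, "claw": 80}
    - {"x": -0.381, "y": 0.222, "z": 0, "rx": 0, "ry": 0, "rz": -0.049, "claw": 80}
    - {"x": -0.381, "y": 0.222, "z": 0, "rx": 0, "ry": 0, "rz": -0.049, "claw": 80}

```text
t: 15.82
tool_pos: [0.4781, 0.0304, 0.2297]
orientation: [3.138, -0.145, 0.003]
force: [-0.1, -0.5, -0.1]
opening: 0.0637
gripper_force: 0.0
```

```bash
python3 - <<'E'
from m import *
snap('side','s4');snap('wrist','w4')
s=robot.read_state(); print(s['tool_pos'],s['orientation'],s['t'])
rects('s4',.105,.15); rects('w4',.105,.15)
E
```

```text
[0.47891429 0.02972884 0.22949676] [ 3.13792864e+00 -1.46900181e-01  2.05375521e-03] 15.9167
s4 px [297. 116.] n 353 z med 0.1191 ctr 622.4 244.1 size 88.4 25.7 ang 88.5
s4 px [180. 171.] n 69 z med 0.1059 ctr 338.9 125.1 size 41.1 30.7 ang 10.6
s4 px [261. 182.] n 610 z med 0.1142 ctr 475.7 30.6 size 76.0 32.2 ang -5.4
s4 px [387. 193.] n 1127 z med 0.128 ctr 667.2 -80.5 size 90.3 28.6 ang -0.7
s4 px [273. 212.] n 695 z med 0.1188 ctr 469.6 -61.0 size 64.5 30.3 ang -4.9
s4 px [414. 226.] n 1581 z med 0.1244 ctr 669.0 -169.9 size 110.2 33.7 ang 0.5
s4 px [206. 270.] n 213 z med 0.1061 ctr 339.2 -149.4 size 76.3 29.2 ang -49.8
w4 px [ 3. 27.] n 221 z med 0.1079 ctr 622.7 201.3 size 24.7 6.2 ang -14.4
w4 px [275. 208.] n 3583 z med 0.1136 ctr 477.6 29.8 size 76.7 28.0 ang -5.2
w4 px [399. 206.] n 3519 z med 0.1186 ctr 471.1 -61.7 size 64.5 26.9 ang -4.6
```

Both placed books stand upright in their slots. Low book: TCP target z 0.092, so down 0.1375.

>>> arm_command:
  targets:
    - {"x": -0.001, "y": 0, "z": -0.06, "rx": 0, "ry": 0, "rz": 0, "claw": 80}
    - {"x": -0.001, "y": 0, "z": -0.12, "rx": 0, "ry": 0, "rz": 0, "claw": 80}
    - {"x": -0.001, "y": 0, "z": -0.18, "rx": 0, "ry": 0, "rz": 0, "claw": 80}
    - {"x": -0.001, "y": 0, "z": -0.24, "rx": 0, "ry": 0, "rz": 0, "claw": 80}
    - {"x": -0.001, "y": 0, "z": -0.274, "rx": 0, "ry": 0, "rz": 0, "claw": 80}
    - {"x": -0.001, "y": 0, "z": -0.274, "rx": 0, "ry": 0, "rz": 0, "claw": 80}
    - {"x": -0.001, "y": 0, "z": -0.274, "rx": 0, "ry": 0, "rz": 0, "claw": 80}

```text
t: 16.5
tool_pos: [0.4771, 0.0296, 0.0911]
orientation: [3.138, -0.148, -0.005]
force: [0.5, -0.1, 0.9]
opening: 0.0635
gripper_force: 0.0
```

>>> arm_command:
  targets:
    - {"x": 0, "y": 0, "z": 0, "rx": 0, "ry": 0, "rz": 0, "claw": 255}
    - {"x": 0, "y": 0, "z": 0, "rx": 0, "ry": 0, "rz": 0, "claw": 255}
    - {"x": 0, "y": 0, "z": 0, "rx": 0, "ry": 0, "rz": 0, "claw": 255}
    - {"x": 0, "y": 0, "z": 0, "rx": 0, "ry": 0, "rz": 0, "claw": 255}
    - {"x": 0, "y": 0, "z": 0, "rx": 0, "ry": 0, "rz": 0, "claw": 255}
    - {"x": 0, "y": 0, "z": 0, "rx": 0, "ry": 0, "rz": 0, "claw": 255}
    - {"x": 0, "y": 0, "z": 0, "rx": 0, "ry": 0, "rz": 0, "claw": 255}
    - {"x": 0, "y": 0, "z": 0, "rx": 0, "ry": 0, "rz": 0, "claw": 255}
  squeeze: 25

```text
t: 17.17
tool_pos: [0.4776, 0.0303, 0.0925]
orientation: [-3.138, 0.146, -0.001]
force: [-0.5, 0.3, 4.6]
opening: 0.0276
gripper_force: 25.0
```

>>> arm_command:
  targets:
    - {"x": 0, "y": 0, "z": 0.01, "rx": 0, "ry": 0, "rz": 0, "claw": 255}
    - {"x": 0, "y": 0, "z": 0.04, "rx": 0, "ry": 0, "rz": 0, "claw": 255}
    - {"x": 0, "y": 0, "z": 0.08, "rx": 0, "ry": 0, "rz": 0, "claw": 255}
    - {"x": 0, "y": 0, "z": 0.13, "rx": 0, "ry": 0, "rz": 0, "claw": 255}
    - {"x": 0, "y": 0, "z": 0.18, "rx": 0, "ry": 0, "rz": 0, "claw": 255}
    - {"x": 0, "y": 0, "z": 0.23, "rx": 0, "ry": 0, "rz": 0, "claw": 255}
    - {"x": 0, "y": 0, "z": 0.28, "rx": 0, "ry": 0, "rz": 0, "claw": 255}
    - {"x": 0, "y": 0, "z": 0.3, "rx": 0, "ry": 0, "rz": 0, "claw": 255}
    - {"x": 0, "y": 0, "z": 0.31, "rx": 0, "ry": 0, "rz": 0, "claw": 255}
    - {"x": 0, "y": 0, "z": 0.31, "rx": 0, "ry": 0, "rz": 0, "claw": 255}

```text
t: 18.0
tool_pos: [0.4776, 0.0302, 0.2474]
orientation: [-3.138, 0.146, -0.002]
force: [0.2, -0.1, -2.5]
opening: 0.0276
gripper_force: 25.0
```

>>> arm_command:
  targets:
    - {"x": 0.01, "y": -0.002, "z": 0, "rx": 0, "ry": 0, "rz": 0.005, "claw": 255}
    - {"x": 0.04, "y": -0.005, "z": 0, "rx": 0, "ry": 0, "rz": 0.01, "claw": 255}
    - {"x": 0.08, "y": -0.01, "z": 0, "rx": 0, "ry": 0, "rz": 0.015, "claw": 255}
    - {"x": 0.13, "y": -0.015, "z": 0, "rx": 0, "ry": 0, "rz": 0.02, "claw": 255}
    - {"x": 0.18, "y": -0.02, "z": 0, "rx": 0, "ry": 0, "rz": 0.025, "claw": 255}
    - {"x": 0.23, "y": -0.025, "z": 0, "rx": 0, "ry": 0, "rz": 0.03, "claw": 255}
    - {"x": 0.28, "y": -0.03, "z": 0, "rx": 0, "ry": 0, "rz": 0.035, "claw": 255}
    - {"x": 0.33, "y": -0.035, "z": 0, "rx": 0, "ry": 0, "rz": 0.04, "claw": 255}
    - {"x": 0.365, "y": -0.04, "z": 0, "rx": 0, "ry": 0, "rz": 0.049, "claw": 255}
    - {"x": 0.381, "y": -0.041, "z": 0, "rx": 0, "ry": 0, "rz": 0.049, "claw": 255}

```text
t: 18.83
tool_pos: [0.6688, 0.0092, 0.243]
orientation: [-3.141, -0.009, 0.007]
force: [-0.4, 0.3, -2.9]
opening: 0.0278
gripper_force: 25.0
```

>>> arm_command:
  targets:
    - {"x": 0, "y": 0, "z": 0, "rx": 0, "ry": 0, "rz": 0, "claw": 255}
    - {"x": 0, "y": 0, "z": 0, "rx": 0, "ry": 0, "rz": 0, "claw": 255}

```text
t: 19.0
tool_pos: [0.6671, 0.0097, 0.2441]
orientation: [-3.141, -0.008, 0.007]
force: [0.5, -0.1, -2.7]
opening: 0.0276
gripper_force: 25.0
```

```bash
cat > held.py <<'E'
from m import *
import sys
f,cx,cy,z0,z1=sys.argv[1],*map(float,sys.argv[2:])
snap('side',f); s=robot.read_state(); print(s['tool_pos'],s['orientation'],s['t'])
P,_=cloud(f); P=P*1000; m=(P[...,2]>z0)&(P[...,2]<z1)&(abs(P[...,0]-cx)<65)&(abs(P[...,1]-cy)<40)
q=P[m]; print('x',np.percentile(q[:,0],[1,99]).round(1))
for lo in range(int(cx)-30,int(cx)+30,15):
    k=q[(q[:,0]>=lo)&(q[:,0]<lo+15)]; print(lo,len(k),'face y',np.median(k[:,1]).round(1) if len(k) else '')
m=(abs(P[...,0]-cx)<30)&(abs(P[...,1]-cy)<25)&(P[...,2]>z0-40)&(P[...,2]<z1); print('zmin',np.percentile(P[m][:,2],[.5,2]).round(1))
E
python3 held.py s5 668 9.5 165 200
```

```text
[0.66689629 0.00982736 0.24482376] [-3.14132353 -0.00780387  0.0052498 ] 19.05
x [626.6 702.4]
638 137 face y -3.2
653 132 face y -3.2
668 131 face y -3.3
683 130 face y -2.9
zmin [162.3 163.2]
```

>>> arm_command:
  targets:
    - {"x": 0.003, "y": -0.002, "z": -0.02, "rx": 0, "ry": 0, "rz": 0, "claw": 255}
    - {"x": 0.003, "y": -0.002, "z": -0.06, "rx": 0, "ry": 0, "rz": 0, "claw": 255}
    - {"x": 0.003, "y": -0.002, "z": -0.11, "rx": 0, "ry": 0, "rz": 0, "claw": 255}
    - {"x": 0.003, "y": -0.002, "z": -0.16, "rx": 0, "ry": 0, "rz": 0, "claw": 255}
    - {"x": 0.003, "y": -0.002, "z": -0.2, "rx": 0, "ry": 0, "rz": 0, "claw": 255}
    - {"x": 0.003, "y": -0.002, "z": -0.24, "rx": 0, "ry": 0, "rz": 0, "claw": 255}
    - {"x": 0.003, "y": -0.002, "z": -0.27, "rx": 0, "ry": 0, "rz": 0, "claw": 255}
    - {"x": 0.003, "y": -0.002, "z": -0.285, "rx": 0, "ry": 0, "rz": 0, "claw": 255}
    - {"x": 0.003, "y": -0.002, "z": -0.292, "rx": 0, "ry": 0, "rz": 0, "claw": 255}
    - {"x": 0.003, "y": -0.002, "z": -0.292, "rx": 0, "ry": 0, "rz": 0, "claw": 255}

```text
t: 19.88
tool_pos: [0.6689, 0.0088, 0.1005]
orientation: [-3.142, -0.008, 0.001]
force: [0.3, 0.4, -2.0]
opening: 0.0274
gripper_force: 25.0
```

>>> arm_command:
  targets:
    - {"x": 0, "y": 0, "z": -0.004, "rx": 0, "ry": 0, "rz": 0, "claw": 255}
    - {"x": 0, "y": 0, "z": -0.007, "rx": 0, "ry": 0, "rz": 0, "claw": 255}
    - {"x": 0, "y": 0, "z": -0.007, "rx": 0, "ry": 0, "rz": 0, "claw": 255}
    - {"x": 0, "y": 0, "z": -0.007, "rx": 0, "ry": 0, "rz": 0, "claw": 255}

```text
t: 20.22
tool_pos: [0.6699, 0.0087, 0.0984]
orientation: [3.142, 0.008, 0.002]
force: [-0.1, -0.5, -2.8]
opening: 0.0279
gripper_force: 25.0
```

>>> arm_command:
  targets:
    - {"x": -0.002, "y": 0, "z": -0.003, "rx": 0, "ry": 0, "rz": 0, "claw": 255}
    - {"x": -0.002, "y": 0, "z": -0.006, "rx": 0, "ry": 0, "rz": 0, "claw": 255}
    - {"x": -0.002, "y": 0, "z": -0.006, "rx": 0, "ry": 0, "rz": 0, "claw": 255}
    - {"x": -0.002, "y": 0, "z": -0.006, "rx": 0, "ry": 0, "rz": 0, "claw": 255}

```text
t: 20.55
tool_pos: [0.6682, 0.0088, 0.0943]
orientation: [-3.142, -0.008, 0.001]
force: [-1.0, -0.7, -1.9]
opening: 0.0279
gripper_force: 25.0
```

>>> arm_command:
  targets:
    - {"x": 0, "y": 0, "z": -0.002, "rx": 0, "ry": 0, "rz": 0, "claw": 255}
    - {"x": 0, "y": 0, "z": -0.002, "rx": 0, "ry": 0, "rz": 0, "claw": 255}
    - {"x": 0, "y": 0, "z": -0.002, "rx": 0, "ry": 0, "rz": 0, "claw": 255}

```text
t: 20.8
tool_pos: [0.6684, 0.0087, 0.0936]
orientation: [-3.142, -0.007, -0.0]
force: [0.1, -0.2, -1.0]
opening: 0.028
gripper_force: 25.0
```

>>> arm_command:
  targets:
    - {"x": 0, "y": 0, "z": -0.002, "rx": 0, "ry": 0, "rz": 0, "claw": 255}
    - {"x": 0, "y": 0, "z": -0.002, "rx": 0, "ry": 0, "rz": 0, "claw": 255}
    - {"x": 0, "y": 0, "z": -0.002, "rx": 0, "ry": 0, "rz": 0, "claw": 255}

```text
t: 21.05
tool_pos: [0.6686, 0.0087, 0.0936]
orientation: [3.141, 0.008, 0.001]
force: [-2.9, 0.6, 5.4]
opening: 0.0276
gripper_force: 25.0
```

Contact. Release and move to the narrow book.

>>> arm_command:
  targets:
    - {"x": 0, "y": 0, "z": 0, "rx": 0, "ry": 0, "rz": 0, "claw": 80}
    - {"x": 0, "y": 0, "z": 0, "rx": 0, "ry": 0, "rz": 0, "claw": 80}
    - {"x": 0, "y": 0, "z": 0, "rx": 0, "ry": 0, "rz": 0, "claw": 80}
    - {"x": 0, "y": 0, "z": 0, "rx": 0, "ry": 0, "rz": 0, "claw": 80}
    - {"x": 0, "y": 0, "z": 0, "rx": 0, "ry": 0, "rz": 0, "claw": 80}
    - {"x": 0, "y": 0, "z": 0, "rx": 0, "ry": 0, "rz": 0, "claw": 80}
    - {"x": 0, "y": 0, "z": 0.05, "rx": 0, "ry": 0, "rz": 0, "claw": 80}
    - {"x": 0, "y": 0, "z": 0.12, "rx": 0, "ry": 0, "rz": 0, "claw": 80}
    - {"x": 0, "y": 0, "z": 0.2, "rx": 0, "ry": 0, "rz": 0, "claw": 80}
    - {"x": 0, "y": 0, "z": 0.27, "rx": 0, "ry": 0, "rz": 0, "claw": 80}

```text
t: 21.88
tool_pos: [0.6681, 0.0088, 0.2293]
orientation: [-3.142, -0.008, 0.0]
force: [1.6, 1.0, -0.0]
opening: 0.0639
gripper_force: 0.0
```

>>> arm_command:
  targets:
    - {"x": -0.396, "y": -0.14, "z": 0, "rx": 0, "ry": 0, "rz": -0.044, "claw": 80}
    - {"x": -0.396, "y": -0.14, "z": 0, "rx": 0, "ry": 0, "rz": -0.044, "claw": 80}
    - {"x": -0.396, "y": -0.14, "z": 0, "rx": 0, "ry": 0, "rz": -0.044, "claw": 80}
    - {"x": -0.396, "y": -0.14, "z": 0, "rx": 0, "ry": 0, "rz": -0.044, "claw": 80}
    - {"x": -0.396, "y": -0.14, "z": 0, "rx": 0, "ry": 0, "rz": -0.044, "claw": 80}
    - {"x": -0.396, "y": -0.14, "z": 0, "rx": 0, "ry": 0, "rz": -0.044, "claw": 80}
    - {"x": -0.396, "y": -0.14, "z": 0, "rx": 0, "ry": 0, "rz": -0.044, "claw": 80}
    - {"x": -0.396, "y": -0.14, "z": 0, "rx": 0, "ry": 0, "rz": -0.044, "claw": 80}

```text
t: 22.55
tool_pos: [0.471, -0.0614, 0.2283]
orientation: [3.139, -0.132, 0.004]
force: [0.5, -0.9, 1.0]
opening: 0.0641
gripper_force: 0.0
```

```bash
python3 - <<'E'
from m import *
snap('side','s6');snap('wrist','w6')
s=robot.read_state(); print(s['tool_pos'],s['orientation'],s['t'])
rects('s6',.105,.15); rects('w6',.105,.15)
E
```

```text
[ 0.47166559 -0.06109482  0.22812251] [ 3.13886625e+00 -1.30091148e-01  2.09654273e-03] 22.65
s6 px [362. 169.] n 583 z med 0.1152 ctr 666.9 9.2 size 77.7 32.3 ang 0.1
s6 px [175. 173.] n 87 z med 0.1061 ctr 324.5 121.4 size 69.8 30.7 ang 14.4
s6 px [387. 193.] n 1128 z med 0.1279 ctr 667.1 -80.3 size 90.8 29.0 ang 0.0
s6 px [273. 212.] n 687 z med 0.1189 ctr 469.1 -60.9 size 63.9 29.8 ang -5.1
s6 px [415. 226.] n 1580 z med 0.1245 ctr 669.1 -169.3 size 110.0 33.3 ang 0.5
s6 px [206. 269.] n 211 z med 0.1061 ctr 339.1 -149.8 size 76.9 29.8 ang -48.8
w6 px [276. 209.] n 2977 z med 0.1187 ctr 471.3 -61.7 size 64.3 26.0 ang -5.0
w6 px [356. 358.] n 85 z med 0.1056 ctr 330.2 -119.4 size 18.8 10.7 ang -18.6
w6 px [369. 373.] n 90 z med 0.1056 ctr 316.4 -130.9 size 16.8 13.7 ang 40.0
```

The three placed books stand well. Narrow book: TCP target z 0.097, so down 0.131.

>>> arm_command:
  targets:
    - {"x": -0.001, "y": -0.001, "z": -0.06, "rx": 0, "ry": 0, "rz": 0, "claw": 80}
    - {"x": -0.001, "y": -0.001, "z": -0.12, "rx": 0, "ry": 0, "rz": 0, "claw": 80}
    - {"x": -0.001, "y": -0.001, "z": -0.18, "rx": 0, "ry": 0, "rz": 0, "claw": 80}
    - {"x": -0.001, "y": -0.001, "z": -0.23, "rx": 0, "ry": 0, "rz": 0, "claw": 80}
    - {"x": -0.001, "y": -0.001, "z": -0.261, "rx": 0, "ry": 0, "rz": 0, "claw": 80}
    - {"x": -0.001, "y": -0.001, "z": -0.261, "rx": 0, "ry": 0, "rz": 0, "claw": 80}
    - {"x": -0.001, "y": -0.001, "z": -0.261, "rx": 0, "ry": 0, "rz": 0, "claw": 80}

```text
t: 23.23
tool_pos: [0.4699, -0.0612, 0.0963]
orientation: [-3.138, 0.129, 0.004]
force: [-0.0, -0.6, 0.1]
opening: 0.064
gripper_force: 0.0
```

>>> arm_command:
  targets:
    - {"x": 0, "y": 0, "z": 0, "rx": 0, "ry": 0, "rz": 0, "claw": 255}
    - {"x": 0, "y": 0, "z": 0, "rx": 0, "ry": 0, "rz": 0, "claw": 255}
    - {"x": 0, "y": 0, "z": 0, "rx": 0, "ry": 0, "rz": 0, "claw": 255}
    - {"x": 0, "y": 0, "z": 0, "rx": 0, "ry": 0, "rz": 0, "claw": 255}
    - {"x": 0, "y": 0, "z": 0, "rx": 0, "ry": 0, "rz": 0, "claw": 255}
    - {"x": 0, "y": 0, "z": 0, "rx": 0, "ry": 0, "rz": 0, "claw": 255}
    - {"x": 0, "y": 0, "z": 0, "rx": 0, "ry": 0, "rz": 0, "claw": 255}
    - {"x": 0, "y": 0, "z": 0, "rx": 0, "ry": 0, "rz": 0, "claw": 255}
  squeeze: 25

```text
t: 23.9
tool_pos: [0.47, -0.0618, 0.0974]
orientation: [3.139, -0.131, 0.001]
force: [-0.2, 0.4, 2.4]
opening: 0.0261
gripper_force: 25.0
```

>>> arm_command:
  targets:
    - {"x": 0, "y": 0, "z": 0.01, "rx": 0, "ry": 0, "rz": 0, "claw": 255}
    - {"x": 0, "y": 0, "z": 0.04, "rx": 0, "ry": 0, "rz": 0, "claw": 255}
    - {"x": 0, "y": 0, "z": 0.08, "rx": 0, "ry": 0, "rz": 0, "claw": 255}
    - {"x": 0, "y": 0, "z": 0.13, "rx": 0, "ry": 0, "rz": 0, "claw": 255}
    - {"x": 0, "y": 0, "z": 0.18, "rx": 0, "ry": 0, "rz": 0, "claw": 255}
    - {"x": 0, "y": 0, "z": 0.23, "rx": 0, "ry": 0, "rz": 0, "claw": 255}
    - {"x": 0, "y": 0, "z": 0.28, "rx": 0, "ry": 0, "rz": 0, "claw": 255}
    - {"x": 0, "y": 0, "z": 0.3, "rx": 0, "ry": 0, "rz": 0, "claw": 255}
    - {"x": 0, "y": 0, "z": 0.31, "rx": 0, "ry": 0, "rz": 0, "claw": 255}
    - {"x": 0, "y": 0, "z": 0.31, "rx": 0, "ry": 0, "rz": 0, "claw": 255}

```text
t: 24.73
tool_pos: [0.4701, -0.0618, 0.2525]
orientation: [3.139, -0.131, 0.002]
force: [-0.3, -0.2, -1.9]
opening: 0.0262
gripper_force: 25.0
```

>>> arm_command:
  targets:
    - {"x": 0.01, "y": 0.008, "z": 0, "rx": 0, "ry": 0, "rz": 0.005, "claw": 255}
    - {"x": 0.04, "y": 0.03, "z": 0, "rx": 0, "ry": 0, "rz": 0.01, "claw": 255}
    - {"x": 0.085, "y": 0.07, "z": 0, "rx": 0, "ry": 0, "rz": 0.015, "claw": 255}
    - {"x": 0.135, "y": 0.11, "z": 0, "rx": 0, "ry": 0, "rz": 0.02, "claw": 255}
    - {"x": 0.19, "y": 0.155, "z": 0, "rx": 0, "ry": 0, "rz": 0.025, "claw": 255}
    - {"x": 0.245, "y": 0.2, "z": 0, "rx": 0, "ry": 0, "rz": 0.03, "claw": 255}
    - {"x": 0.3, "y": 0.245, "z": 0, "rx": 0, "ry": 0, "rz": 0.035, "claw": 255}
    - {"x": 0.35, "y": 0.285, "z": 0, "rx": 0, "ry": 0, "rz": 0.04, "claw": 255}
    - {"x": 0.38, "y": 0.31, "z": 0, "rx": 0, "ry": 0, "rz": 0.044, "claw": 255}
    - {"x": 0.395, "y": 0.322, "z": 0, "rx": 0, "ry": 0, "rz": 0.044, "claw": 255}

```text
t: 25.57
tool_pos: [0.6678, 0.1019, 0.2479]
orientation: [-3.141, -0.012, 0.007]
force: [0.5, -0.7, -1.4]
opening: 0.026
gripper_force: 25.0
```

>>> arm_command:
  targets:
    - {"x": 0, "y": 0, "z": 0, "rx": 0, "ry": 0, "rz": 0, "claw": 255}
    - {"x": 0, "y": 0, "z": 0, "rx": 0, "ry": 0, "rz": 0, "claw": 255}

```text
t: 25.73
tool_pos: [0.6665, 0.0998, 0.249]
orientation: [3.141, 0.009, -0.007]
force: [-0.4, 0.4, -1.7]
opening: 0.0259
gripper_force: 25.0
```

```bash
python3 held.py s7 668 99.4 165 200
```

```text
[0.66640595 0.09925397 0.24972579] [ 3.14116219  0.00827404 -0.00534932] 25.7833
x [632.7 697.2]
638 119 face y 88.0
653 120 face y 87.9
668 117 face y 88.2
683 116 face y 88.5
zmin [162.8 163.5]
```

>>> arm_command:
  targets:
    - {"x": 0.003, "y": -0.002, "z": -0.02, "rx": 0, "ry": 0, "rz": 0, "claw": 255}
    - {"x": 0.003, "y": -0.002, "z": -0.06, "rx": 0, "ry": 0, "rz": 0, "claw": 255}
    - {"x": 0.003, "y": -0.002, "z": -0.11, "rx": 0, "ry": 0, "rz": 0, "claw": 255}
    - {"x": 0.003, "y": -0.002, "z": -0.16, "rx": 0, "ry": 0, "rz": 0, "claw": 255}
    - {"x": 0.003, "y": -0.002, "z": -0.2, "rx": 0, "ry": 0, "rz": 0, "claw": 255}
    - {"x": 0.003, "y": -0.002, "z": -0.24, "rx": 0, "ry": 0, "rz": 0, "claw": 255}
    - {"x": 0.003, "y": -0.002, "z": -0.27, "rx": 0, "ry": 0, "rz": 0, "claw": 255}
    - {"x": 0.003, "y": -0.002, "z": -0.285, "rx": 0, "ry": 0, "rz": 0, "claw": 255}
    - {"x": 0.003, "y": -0.002, "z": -0.292, "rx": 0, "ry": 0, "rz": 0, "claw": 255}
    - {"x": 0.003, "y": -0.002, "z": -0.292, "rx": 0, "ry": 0, "rz": 0, "claw": 255}

```text
t: 26.62
tool_pos: [0.6685, 0.098, 0.1056]
orientation: [3.142, 0.007, -0.001]
force: [0.3, -0.6, -1.4]
opening: 0.026
gripper_force: 25.0
```

>>> arm_command:
  targets:
    - {"x": 0, "y": 0, "z": -0.004, "rx": 0, "ry": 0, "rz": 0, "claw": 255}
    - {"x": 0, "y": 0, "z": -0.007, "rx": 0, "ry": 0, "rz": 0, "claw": 255}
    - {"x": 0, "y": 0, "z": -0.007, "rx": 0, "ry": 0, "rz": 0, "claw": 255}
    - {"x": 0, "y": 0, "z": -0.007, "rx": 0, "ry": 0, "rz": 0, "claw": 255}

```text
t: 26.95
tool_pos: [0.6693, 0.0983, 0.1034]
orientation: [-3.141, -0.008, -0.002]
force: [0.5, -0.4, -0.7]
opening: 0.026
gripper_force: 25.0
```

>>> arm_command:
  targets:
    - {"x": -0.002, "y": 0, "z": -0.003, "rx": 0, "ry": 0, "rz": 0, "claw": 255}
    - {"x": -0.002, "y": 0, "z": -0.006, "rx": 0, "ry": 0, "rz": 0, "claw": 255}
    - {"x": -0.002, "y": 0, "z": -0.006, "rx": 0, "ry": 0, "rz": 0, "claw": 255}
    - {"x": -0.002, "y": 0, "z": -0.006, "rx": 0, "ry": 0, "rz": 0, "claw": 255}

```text
t: 27.28
tool_pos: [0.6677, 0.0983, 0.0993]
orientation: [3.142, 0.008, -0.001]
force: [0.7, 0.5, -1.3]
opening: 0.0258
gripper_force: 25.0
```

>>> arm_command:
  targets:
    - {"x": 0, "y": 0, "z": -0.002, "rx": 0, "ry": 0, "rz": 0, "claw": 255}
    - {"x": 0, "y": 0, "z": -0.002, "rx": 0, "ry": 0, "rz": 0, "claw": 255}
    - {"x": 0, "y": 0, "z": -0.002, "rx": 0, "ry": 0, "rz": 0, "claw": 255}

```text
t: 27.53
tool_pos: [0.6678, 0.0983, 0.0985]
orientation: [-3.142, -0.008, 0.0]
force: [-0.4, -0.1, -1.3]
opening: 0.0257
gripper_force: 25.0
```

>>> arm_command:
  targets:
    - {"x": 0, "y": 0, "z": -0.002, "rx": 0, "ry": 0, "rz": 0, "claw": 255}
    - {"x": 0, "y": 0, "z": -0.002, "rx": 0, "ry": 0, "rz": 0, "claw": 255}
    - {"x": 0, "y": 0, "z": -0.002, "rx": 0, "ry": 0, "rz": 0, "claw": 255}

```text
t: 27.78
tool_pos: [0.6681, 0.0984, 0.0984]
orientation: [-3.142, -0.008, -0.001]
force: [-3.0, 1.0, 5.6]
opening: 0.0257
gripper_force: 25.0
```

Contact. Release, rise, and back away toward the robot's side.

>>> arm_command:
  targets:
    - {"x": 0, "y": 0, "z": 0, "rx": 0, "ry": 0, "rz": 0, "claw": 80}
    - {"x": 0, "y": 0, "z": 0, "rx": 0, "ry": 0, "rz": 0, "claw": 80}
    - {"x": 0, "y": 0, "z": 0, "rx": 0, "ry": 0, "rz": 0, "claw": 80}
    - {"x": 0, "y": 0, "z": 0, "rx": 0, "ry": 0, "rz": 0, "claw": 80}
    - {"x": 0, "y": 0, "z": 0, "rx": 0, "ry": 0, "rz": 0, "claw": 80}
    - {"x": 0, "y": 0, "z": 0, "rx": 0, "ry": 0, "rz": 0, "claw": 80}
    - {"x": 0, "y": 0, "z": 0.05, "rx": 0, "ry": 0, "rz": 0, "claw": 80}
    - {"x": 0, "y": 0, "z": 0.12, "rx": 0, "ry": 0, "rz": 0, "claw": 80}
    - {"x": 0, "y": 0, "z": 0.2, "rx": 0, "ry": 0, "rz": 0, "claw": 80}
    - {"x": 0, "y": 0, "z": 0.27, "rx": 0, "ry": 0, "rz": 0, "claw": 80}

```text
t: 28.62
tool_pos: [0.6676, 0.0982, 0.2344]
orientation: [-3.142, -0.007, 0.0]
force: [1.1, -0.5, 1.2]
opening: 0.0634
gripper_force: 0.0
```

>>> arm_command:
  targets:
    - {"x": -0.4, "y": -0.1, "z": 0.04, "rx": 0, "ry": 0, "rz": 0, "claw": 80}
    - {"x": -0.4, "y": -0.1, "z": 0.04, "rx": 0, "ry": 0, "rz": 0, "claw": 80}
    - {"x": -0.4, "y": -0.1, "z": 0.04, "rx": 0, "ry": 0, "rz": 0, "claw": 80}
    - {"x": -0.4, "y": -0.1, "z": 0.04, "rx": 0, "ry": 0, "rz": 0, "claw": 80}
    - {"x": -0.4, "y": -0.1, "z": 0.04, "rx": 0, "ry": 0, "rz": 0, "claw": 80}
    - {"x": -0.4, "y": -0.1, "z": 0.04, "rx": 0, "ry": 0, "rz": 0, "claw": 80}
    - {"x": -0.4, "y": -0.1, "z": 0.04, "rx": 0, "ry": 0, "rz": 0, "claw": 80}
    - {"x": -0.4, "y": -0.1, "z": 0.04, "rx": 0, "ry": 0, "rz": 0, "claw": 80}

```text
t: 29.28
tool_pos: [0.4685, 0.0483, 0.2532]
orientation: [-3.141, -0.007, -0.003]
force: [0.2, 0.5, 0.5]
opening: 0.0636
gripper_force: 0.0
```

```bash
python3 - <<'E'
from m import *
snap('side','s8');s=robot.read_state(); print(s['tool_pos'],s['t'],s['force'])
rects('s8',.1,.15)
E
```

```text
[0.4688822  0.04836362 0.25303254] 29.3333 [0.20846652 0.34696173 0.18308615]
s8 px [297. 117.] n 400 z med 0.1188 ctr 622.2 243.4 size 88.6 25.9 ang 88.8
s8 px [343. 146.] n 560 z med 0.1182 ctr 666.6 98.5 size 67.1 31.5 ang 1.6
s8 px [362. 170.] n 687 z med 0.1146 ctr 666.5 8.8 size 78.5 31.8 ang 1.2
s8 px [168. 175.] n 445 z med 0.1038 ctr 321.0 122.3 size 76.5 34.1 ang 12.3
s8 px [386. 194.] n 1251 z med 0.1256 ctr 667.4 -80.4 size 91.3 27.8 ang 0.7
s8 px [414. 228.] n 1744 z med 0.1241 ctr 669.0 -169.3 size 110.6 33.8 ang 0.7
s8 px [208. 271.] n 827 z med 0.1035 ctr 339.2 -149.9 size 77.8 30.8 ang -48.9
```

View pics/s8.png

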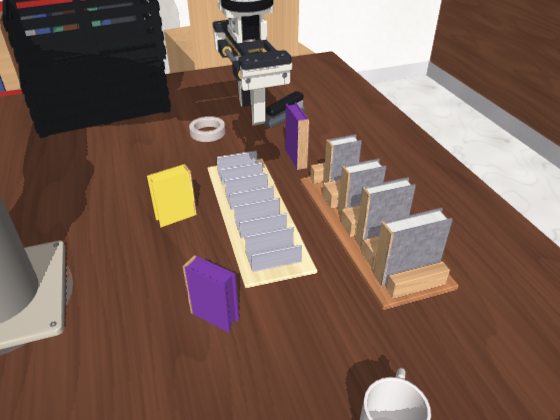

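All four books stand upright and centred in the rack at pixels (343,146), (362,170), (386,194) and (414,228). The stands are empty and the gripper is clear.

```bash
python3 -c "
from plant import robot
print(robot.close_job())"
```

```text
the job is handed in; nothing more can be done
None
```

The job is handed in: all four books stand upright in the rack in reverse order, each within about 2 mm of its slot centre by the last camera measurement, but no verdict was returned.

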